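# Set up the two-tier counter display

### The arm

A 6-joint arm with a two-finger parallel gripper is mounted at the origin on the work surface. World frame = base frame: x ahead of the robot, y to its left, z up, the work surface at z = 0. Lengths are in mm, angles in rad, forces in N, time in s.
With the tool pointing down it reaches from about 275 to 725 mm from the base axis. Payload 5.6 kg.
Tool frame: the origin (TCP) lies on the centre line of the jaws, within the pads' length; the fingertips stand ctrl.tip_reach ahead of it and the grasp point (between the pads) lies 6 mm ahead of it (ctrl.tip_reach is the distance from the TCP to the fingertips, in mm); x points along the fingers, y is the direction in which the jaws open and shut, and the axes are right-handed (so a half turn about x gives the same grasp; the last joint's range is limited). The gripper opens to 85 mm and grips with 20 to 120 N. Pads are 22 mm wide; open, the fingers measure 114 mm over their backs; the gripper's body (76 mm by 85 mm) begins 54 mm behind the grasp point. The pads swing forward as they close: fully open they stand 13 mm farther back than shut.
Start: joints at [-0.84, 0.255, 0.108, 0, -1.424, -0.285], TCP at [237.167, -496.231, 256.283] pointing down, gripper open.
Joint ranges: [-2.95, 2.95], [-1.21, 1.97], [-1.09, 1.5], [-2.87, 1.71], [-2.94, -0.07], [-3.05, 3.05]. Speed limits (rad/s): [2.57, 2.57, 3.14, 3.14, 3.14, 3.14].

### API

Orientations are given as a unit quaternion [w, x, y, z].
In Python, from station import ctrl gives the robot as it stands.
- The arm moves only by the tool jog_arm, never from a script. Its argument "increments" is a list of rows, each an object with "gripper": the finger opening in m, from 0 to 0.0854; "xyz": the shift along the tool's x, y, z in m, a list of three; "turn": the turn about the tool's x in degrees. In form: [{"gripper": gripper, "xyz": [dx, dy, dz], "turn": turn}, ...]. A call has 1 to 20 rows; each row shifts and turns the commanded pose from where the row before left it, along the tool's axes as they then stand; what a row does not reach is not made up. A row lasts 1/8 s, in which the tool goes at most 62.5 mm and 10.7 degrees, less where a joint would pass 70% of its speed; a pose out of reach is approached as far as the arm can. A call is refused whole if a number of a shift passes 0.0625 or a number of a turn 10.7, either way. A call with a gripper value outside its range is refused whole. The fingers move at their own pace and stop on an object; "grip_force" is the grip in N (left out, the last holds). Time passes only in rows, so rows that do not move let the fingers close. It gives the time, the measured TCP pose, the force and the opening at its end, in the units of the state.
- ctrl.get_state(): the state, without advancing time (a new reading comes with each control period).
- ctrl.snapshot(name): name is "scene" or "top" or "wrist"; returns a dict with "image" (480x640x3 uint8, blue, green, red), "mtx" (3x3 intrinsics, pixels), "k1" (the pictures are not rectified: a ray, as slopes to the right and down, at radius r is drawn at 1 + k1 r^2 times it, then the intrinsics apply), "R" (3x3) and "t" (3): a world point X has camera coordinates R X + t. Camera axes: x right, y down, z forward; pixel columns grow to the right and rows downward; lengths in mm; the calibration is good to about 2 mm. A picture is of the moment at which its call begins. There is no depth.
- ctrl.close_job(): hands the job in, once; it reports no verdict.
The state is a dict: "time": time; "joints": joint angles; "dq": joint speeds; "effort": joint torques, N m; "eef_pos": TCP position; "tool_rot": TCP orientation; "ft_force": force on the tool from outside, world axes, zero at the start; "moment": the same for the moment, N m; "width": finger opening in mm.
Only numpy, scipy, OpenCV 4.12 (cv2) and the standard library are available. Lean on these libraries where they do the work, as an engineer would, in place of code of your own. Each camera call takes 0.05 s, during which the arm holds its last target. There are 200 camera calls.

### The job

First slide the stocked black base tray along the counter, without lifting or tipping it, until it sits snug and square in the corner stop, against both aluminium bars. Then pull the orange tier tray by its white front tab until it is wholly out from under the grey riser, put it down flat and let go; take it again by its dark bridge handle and lower it over the base tray until it rests on all four posts before you let go. Leave the other goods on the counter where they are.

Things in the scene. Friction and masses are not known exactly. Their poses are not given: they have to be found in the camera images.
- base_tray: Loose black open tray, 140 (x) by 180 (y) mm, outer wall 32 mm high and 5 mm thick, packed with low cartons (tops at 48 mm), 0.33 to 0.59 kg; it slides on the counter with 3 to 12 N. Too wide to grasp: push its outer walls low down. Origin: centre of its underside, z up. Carries four corner posts.
- base_shoulders (a point): Point 75 mm above the base tray's origin, amid its four aluminium posts, which stand at x = +-55, y = +-75 mm. Each is 16 mm thick up to a flat shoulder at this height, then a 10 mm pin, tapered over its last 10 mm, up to 103 mm above the tray's underside.
- tier_tray: Loose orange tray, 140 (x) by 180 (y) mm, 0.28 to 0.42 kg. Floor 6 mm thick, rim 20 mm high. Origin: centre of its underside, z up. 15 mm through holes at x = +-55, y = +-75 mm drop over the base tray's pins until the floor rests on the shoulders, its origin then at base_shoulders; either way round is right. It starts half under the riser, flat on the counter, tab (-x) to the robot.
- tier_handle (a point): Middle of the tier tray's dark bridge handle, a bar along the tray's y over its middle, 12 mm thick in x and z, 100 mm long, on two legs at y = +-45 mm. This point is 62 mm above the tray's origin (bar top 68 mm). Axes as the tray's.
- tier_tab (a point): Middle of the white pull tab outside the tier tray's -x rim: 14 mm wide in y, reaching from x = -70 to -104 mm in the tray's frame and from its underside up to 30 mm. This point lies at x = -92 mm, 18 mm above the underside.
- corner_stop: Fixed L of two aluminium bars, 12 mm thick, 26 mm high, by a yellow 140 x 180 mm outline. Origin: centre of the outline, on the counter, where the base tray's origin lies when home, axes parallel. Back bar: along y from -102 to 102 mm, inner face at x = +70 mm. Side bar: along x from -82 to 82 mm, inner face at y = +90 mm. Open to -x and -y.
- riser: Fixed grey riser: board 200 (x) by 260 (y) mm, underside at 90, top at 102 mm, on side walls with inner faces at y = +-120 mm; cartons on its rear half, up to 172 mm. Origin: on the counter under the middle of the board's front edge; the board runs to +x, the tier tray comes out to -x. While the tray's handle is under the board it cannot be taken.
- pump_bottle: Bystander: white bottle, 60 mm across, 150 mm tall, origin under its centre.
- purple_carton: Bystander: purple carton lying flat, 180 (x) by 60 by 45 mm high, origin under its centre.
- tint_brush: Bystander: brush lying along its x, 180 mm long.
- cream_jar: Bystander: green jar, 72 mm across, 70 mm tall, origin under its centre.
- red_carton: Bystander: upright red carton, 50 (x) by 70 by 140 mm tall, origin under its centre.
- blue_bottle: Bystander: blue bottle, 60 mm across, 170 mm tall, origin under its centre.
- comb_cup: Bystander: white cup, 76 mm across, 95 mm tall, origin under its centre.

How it is judged (in metres and radians):
On the way, in this order (a step that is already met when the one before it is completed fails the run):
1. the base tray has been slid home, snug and square against both bars of the corner stop, and let go (x of base_tray in the frame of corner_stop above -0.006 m and y of base_tray in the frame of corner_stop above -0.006 m and horizontal distance between base_tray and corner_stop below 0.012 m and angle between the x axis of base_tray and the x axis of corner_stop, either way round below 0.05 rad and height (world z) of base_tray below 0.004 m and contact force between the fingers and base_tray below 0.3 N and linear speed of base_tray below 0.01 m/s), for 0.2 s.
2. the tier tray has been drawn wholly out from under the riser, put down flat on the counter and let go (x of tier_tray in the frame of riser below -0.068 m and height (world z) of tier_tray below 0.004 m and angle between tier_tray's own z axis and vertical below 0.05 rad and contact force between the fingers and tier_tray below 0.1 N and linear speed of tier_tray below 0.01 m/s), for 0.2 s.
3. the tier tray rests on all four posts while it is still held (z of tier_tray in the frame of base_tray between 0.072 and 0.0785 m and horizontal distance between tier_tray and base_tray below 0.006 m and angle between the z axis of tier_tray and the z axis of base_tray, either way round below 0.03 rad and angle between the x axis of tier_tray and the x axis of base_tray, either way round below 0.06 rad and contact force between the fingers and tier_tray above 1 N), for 0.05 s.
At the end, for the whole second after the job is handed in: The base tray is home in the corner stop (within 6 mm of each bar and 0.05 rad of square, flat on the counter) and the tier tray sits level on its four shoulders (origin 72 to 78.5 mm above the base tray's, within 6 mm of it sideways, tilted under 0.03 rad), both at rest (x of base_tray in the frame of corner_stop above -0.006 m and y of base_tray in the frame of corner_stop above -0.006 m and horizontal distance between base_tray and corner_stop below 0.012 m and angle between the x axis of base_tray and the x axis of corner_stop, either way round below 0.05 rad and height (world z) of base_tray below 0.004 m and z of tier_tray in the frame of base_tray between 0.072 and 0.0785 m and horizontal distance between tier_tray and base_tray below 0.006 m and angle between the z axis of tier_tray and the z axis of base_tray, either way round below 0.03 rad and angle between the x axis of tier_tray and the x axis of base_tray, either way round below 0.06 rad and linear speed of each of base_tray, tier_tray below 0.01 m/s); the robot touches nothing.
It fails at once if the base tray is lifted or tipped (height (world z) of base_tray above 0.012 m or angle between base_tray's own z axis and vertical above 0.12 rad).
It fails at once if other goods are disturbed (moved more than 30 mm) (distance of any of pump_bottle, purple_carton, tint_brush, cream_jar, red_carton, blue_bottle, comb_cup from where it was at the start of the episode above 0.03 m).
It also fails if it takes over 72 s, if anything falls off the work surface, if the arm or the gripper's body presses on something with over 40 N, if the wrist force passes 120 N, or if a joint passes its speed limit or range.

## Working session

There is one attempt and no reset: what is moved stays moved. The work goes in short steps, Python scripts to look and compute and a tool call to move; the robot and the scene stay as the last step left them, time stands still between calls to the robot, and variables do not carry over. Pictures are saved under pics/ and viewed, about 8 in all and at most 12, crops included, and the job is handed in when it is done.

Besides the shell and the picture viewer there is one more tool, called after "Request:" by a JSON object that holds its "fn" and its "kwargs", one argument or row to a line. jog_arm: Moves the arm, as the interface text tells. Its arguments: {"type":"object","properties":{"increments":{"type":"array","items":{"type":"object","properties":{"gripper":{"type":"number"},"xyz":{"type":"array","items":{"type":"number"}},"turn":{"type":"number"}}}},"grip_force":{"type":"number"}},"required":["increments"]}

```bash
ls; mkdir -p pics; python3 - <<'E'
from station import ctrl
import cv2,pickle
print(ctrl.get_state(), ctrl.tip_reach)
d={n:ctrl.snapshot(n) for n in("scene","top")}
pickle.dump(d,open('snap0.pkl','wb'))
for n in d:
    cv2.imwrite(f'pics/{n}0.png',d[n]["image"]); print(n,d[n]['mtx'],d[n]['k1'],d[n]['R'],d[n]['t'])
E
```

```text
pics
{'time': 0.0, 'joints': array([-8.40418264e-01,  2.55739358e-01,  1.07040671e-01, -4.88662034e-04,
       -1.42391550e+00, -2.84634678e-01]), 'dq': array([ 1.97982793e-06,  5.59679849e-04, -1.42533658e-03,  8.96452547e-04,
        7.00547175e-04,  4.12019438e-05]), 'effort': array([ 5.09772344e-04, -3.86630023e+01,  2.37936687e+01,  5.36523253e+00,
       -6.23181710e-03, -4.49222875e-05]), 'eef_pos': array([ 237.00755428, -495.82338883,  255.41196645]), 'tool_rot': array([ 0.68946003, -0.15562303,  0.68978605,  0.15691253]), 'ft_force': array([-0.13384864,  0.18598157, -0.58958972]), 'moment': array([ 0.00136755,  0.01377931, -0.04888939]), 'width': 85.51764469726638} 25.0
scene [[475.24711396   0.         326.4947301 ]
 [  0.         475.24711396 245.44131721]
 [  0.           0.           1.        ]] -0.0006589258021440723 [[ 0.86623464  0.49960045 -0.00607815]
 [ 0.25916957 -0.45969644 -0.84941764]
 [-0.42716354  0.73421971 -0.52768621]] [-486.06660803  -90.6546925  1633.47425974]
top [[586.07613427   0.         327.47201476]
 [  0.         586.07613427 244.85778449]
 [  0.           0.           1.        ]] -0.19204913472311919 [[-0.03028793 -0.99949644 -0.00946057]
 [-0.99461355  0.03107594 -0.09888465]
 [ 0.09912886  0.0064146  -0.99505393]] [   7.40383333  592.39496756 1366.76731522]
```

View pics/top0.png

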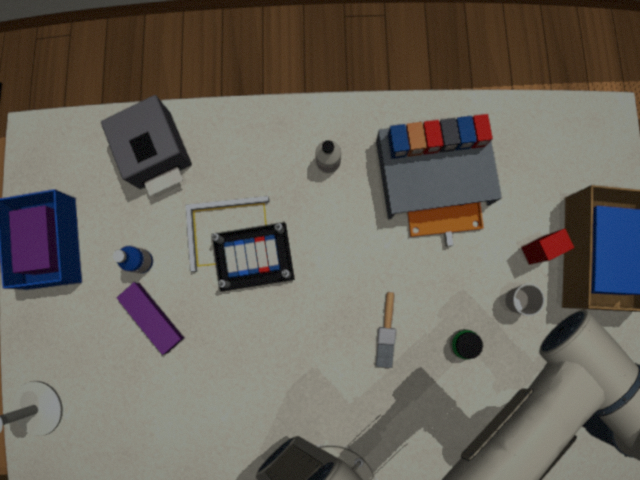

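View pics/scene0.png

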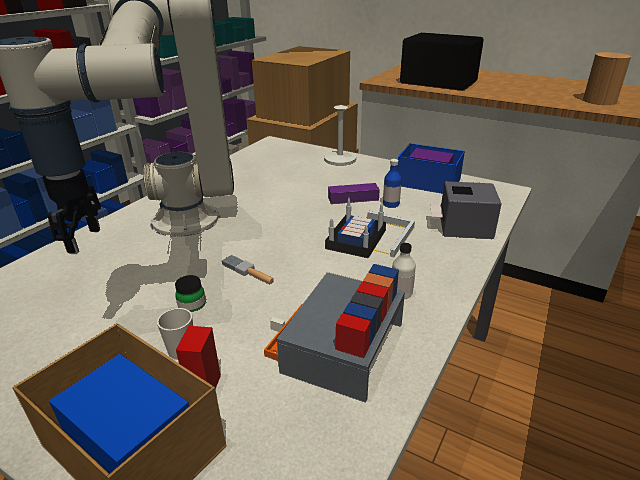

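The top view shows the stop at about (190–268, 198–270), the base tray at (215–293, 224–290), the riser at (378–500, 120–215) and the tab at (449,240). I'll enlarge for exact pixels.

```bash
cat > h.py <<'E'
import numpy as np,cv2,pickle
def proj(s,P):
    P=np.atleast_2d(P)@np.array(s['R']).T+np.array(s['t']); a=P[:,:2]/P[:,2:]
    a=a*(1+s['k1']*(a**2).sum(1,keepdims=True)); K=s['mtx']
    return a@np.array(K)[:2,:2].T+np.array(K)[:2,2]
def back(s,uv,z):
    uv=np.atleast_2d(np.float64(uv)); K=np.array(s['mtx'])
    d=(uv-K[:2,2])/[K[0,0],K[1,1]]; a=d.copy()
    for _ in range(30): a=d/(1+s['k1']*(a**2).sum(1,keepdims=True))
    R=np.array(s['R']); C=-R.T@np.array(s['t']); r=np.c_[a,np.ones(len(a))]@R
    return C+r*((z-C[2])/r[:,2])[:,None]
def pose(xy,th,pts):
    c,s=np.cos(th),np.sin(th); pts=np.atleast_2d(np.float64(pts)).copy()
    pts[:,:2]=pts[:,:2]@np.array([[c,s],[-s,c]])+xy; return pts
E
python3 - <<'E'
import pickle,cv2,numpy as np
im=pickle.load(open('snap0.pkl','rb'))['top']['image']
def c(x,y):
    a=cv2.resize(im[y:y+110,x:x+133],None,fx=6,fy=6,interpolation=cv2.INTER_CUBIC)[:,:798]
    a=cv2.convertScaleAbs(a,alpha=1.3,beta=15)
    for k in range(0,133,20):cv2.putText(a,str(x+k),(k*6,10),0,.4,(0,0,255));cv2.line(a,(k*6,10),(k*6,16),(0,0,255))
    for k in range(0,110,20):cv2.putText(a,str(y+k),(0,k*6+4),0,.4,(0,0,255))
    return a[:600]
cv2.imwrite('pics/cA.png',c(175,190)); cv2.imwrite('pics/cB.png',c(372,145))
E
```

```text
(no output)
```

View pics/cA.png

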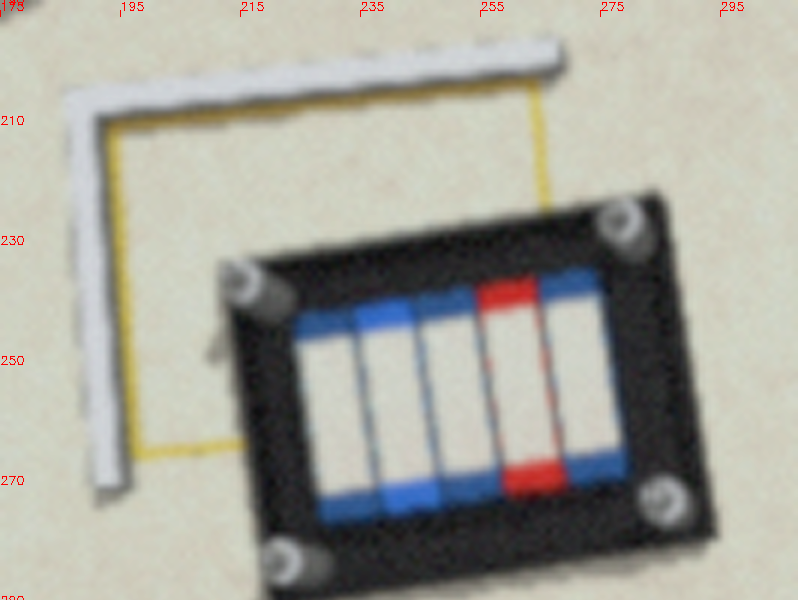

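View pics/cB.png

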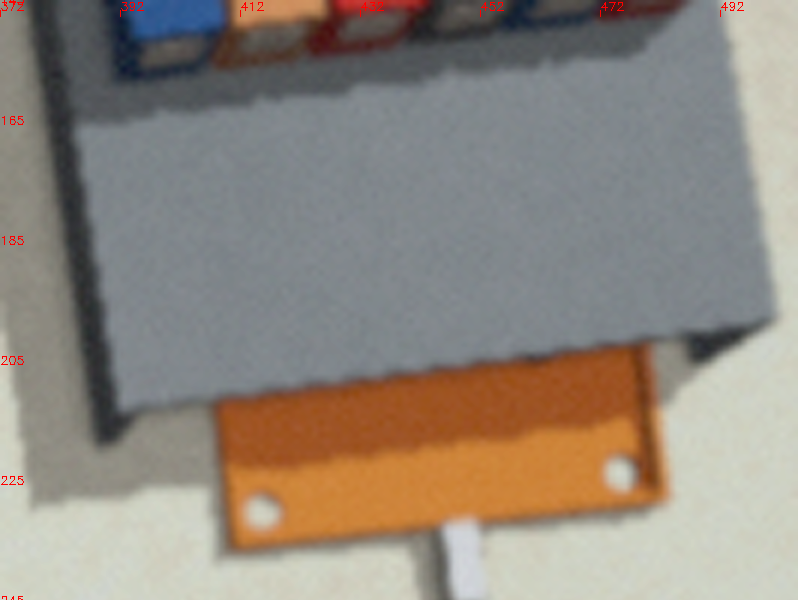

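```bash
cat > fit.py <<'E'
from h import *
from scipy.optimize import least_squares
def fit(s,loc,uv,g):
    loc=np.float64(loc);uv=np.float64(uv)
    r=least_squares(lambda p:(proj(s,pose(p[:2],p[2],loc))-uv).ravel(),[*g,0],x_scale=[10,10,.05],loss='soft_l1')
    return r.x,(proj(s,pose(r.x[:2],r.x[2],loc))-uv).round(1).tolist()
E
python3 - <<'E'
from fit import *
s=pickle.load(open('snap0.pkl','rb'))['top']
A=lambda l:np.float64(l)/6+[175-.4,190-.4]
B=lambda l:np.float64(l)/6+[372-.4,145-.4]
for n,loc,uv in [
 ('stop',[(82,102,26),(82,-102,26),(70,-102,26),(-82,102,26),(-82,90,26),(70,90,26)],A([(66,90),(558,37),(562,70),(95,487),(125,487),(97,117)])),
 ('base',[(55,75,95),(55,-75,95),(-55,75,95),(-55,-75,95),(70,90,32),(70,-90,32),(-70,-90,32)],A([(240,283),(619,222),(280,563),(664,502),(220,262),(660,192),(715,537)])),
 ('tier',[(-55,75,3),(-55,-75,3),(-70,90,20),(-70,-90,20)],B([(263,511),(620,472),(230,548),(665,497)])),
 ('riser',[(0,130,102),(0,-130,102)],B([(118,412),(775,318)]))]:
    print(n,*fit(s,loc,uv,back(s,uv.mean(0),0)[0,:2]))
for n,uv,z in [('pump',(328,157),75),('blue',(135,260),60),('pur',[(128,286),(182,340),(165,353),(118,297)],45),('brush',[(390,293),(385,366)],10),('jar',(467,345),70),('red',[(548,233),(572,245)],140),('cup',(523,300),95),('toaster',[(135,185),(189,165),(183,180),(148,194)],20)]:
    print(n,back(s,uv,z)[:,:2].round().tolist())
E
```

```text
stop [6.27497932e+02 2.25320777e+02 6.80822199e-02] [[-0.1, -0.1], [0.5, 0.1], [0.2, -0.6], [-0.1, 0.6], [-0.3, 0.2], [-0.2, -0.3]]
base [5.69286616e+02 1.68052361e+02 1.33392538e-01] [[-1.2, -0.5], [-0.1, -1.1], [-0.9, 0.2], [-0.1, -0.2], [0.5, 0.9], [0.8, 0.2], [0.8, 0.5]]
tier [ 6.86056027e+02 -2.94976214e+02  8.18348785e-02] [[-0.7, 0.1], [-0.4, -0.1], [0.4, -0.1], [0.6, 0.2]]
riser [ 6.67578428e+02 -2.86923163e+02  1.15073568e-01] [[-0.3, 0.0], [0.3, -0.1]]
pump [[795.0, -19.0]]
blue [[567.0, 449.0]]
pur [[506.0, 472.0], [376.0, 340.0], [345.0, 382.0], [480.0, 497.0]]
brush [[473.0, -157.0], [299.0, -139.0]]
jar [[346.0, -326.0]]
red [[593.0, -509.0], [564.0, -565.0]]
cup [[445.0, -456.0]]
toaster [[758.0, 464.0], [802.0, 326.0], [765.0, 341.0], [734.0, 430.0]]
```

```bash
cat > plan.py <<'E'
from h import *
from scipy.spatial.transform import Rotation as Ro
from station import ctrl
def tool():
    s=ctrl.get_state(); q=s['tool_rot']; return s,np.array(s['eef_pos']),Ro.from_quat([q[1],q[2],q[3],q[0]]).as_matrix()
def plan(target,a):
    "turn (deg) to bring tool y along yaw a (mod pi), then shift (mm) in tool axes after the turn"
    s,p,R=tool(); cur=np.arctan2(R[1,1],R[0,1])
    d=(a-cur+np.pi/2)%np.pi-np.pi/2
    y=np.array([np.cos(a),np.sin(a),0]);
    if np.cos(cur+d-a)<0: y=-y
    x=np.array([0,0,-1.]); z=np.cross(x,y); D=np.array(target)-p
    print('p',p.round(1),'yaw',round(cur,3),'tilt',R[:,0].round(3),'q',s['joints'].round(2),'F',s['ft_force'].round(1),'w',round(s['width'],1),'t',round(s['time'],2))
    print('turn deg (about tool x=down)',round(-np.degrees(d),2),'shift x,y,z',[round(float(D@v),1) for v in(x,y,z)],'y',y.round(3),'z',z.round(3),'tip',ctrl.tip_reach)
STOP=np.array([627.5,225.3]);TS=.068
E
python3 - <<'E'
from plan import *
b=pose([569.3,168.05],.12,[[-106,0,100]])[0]; print(b)
plan(b,TS+np.pi/2)
E
```

```text
[464.0622846  155.36050603 100.        ]
p [ 237.  -495.9  255.5] yaw 2.017 tilt [-0.001  0.001 -1.   ] q [-0.84  0.26  0.11 -0.   -1.42 -0.28] F [-0.1 -1.   0.3] w 85.4 t 0.1
turn deg (about tool x=down) 21.64 shift x,y,z [155.5, 634.3, 270.8] y [-0.068  0.998  0.   ] z [0.998 0.068 0.   ] tip 25.0
```

Request:
{"fn": "jog_arm", "kwargs": {
  "increments": [
    {"turn": 7.2},
    {"turn": 7.2},
    {"turn": 7.2},
    {"xyz": [0, 0.045, 0.019]},
    {"xyz": [0, 0.045, 0.019]},
    {"xyz": [0, 0.045, 0.019]},
    {"xyz": [0, 0.045, 0.019]},
    {"xyz": [0, 0.045, 0.019]},
    {"xyz": [0, 0.045, 0.019]},
    {"xyz": [0, 0.045, 0.019]},
    {"xyz": [0, 0.045, 0.019]},
    {"xyz": [0, 0.045, 0.019]},
    {"xyz": [0, 0.045, 0.019]},
    {"xyz": [0, 0.045, 0.019]},
    {"xyz": [0, 0.045, 0.019]},
    {"xyz": [0, 0.045, 0.019]},
    {"xyz": [0, 0.045, 0.019]},
    {}
  ]
}}

```text
validation failed for argument at $.in...
```

```bash
python3 - <<'E'
from plan import *
b=pose([569.3,168.05],.12,[[-106,0,100]])[0]
plan(b,TS+np.pi/2)
w=ctrl.snapshot('wrist'); pickle.dump(w,open('w1.pkl','wb')); cv2.imwrite('pics/w1.png',w['image'])
print(w['R'],w['t'])
E
```

```text
p [ 237.  -495.9  255.5] yaw 2.017 tilt [-0.001  0.001 -1.   ] q [-0.84  0.26  0.11 -0.   -1.42 -0.28] F [-0.1 -1.   0.3] w 85.4 t 0.1
turn deg (about tool x=down) 21.64 shift x,y,z [155.5, 634.3, 270.8] y [-0.068  0.998  0.   ] z [0.998 0.068 0.   ] tip 25.0
[[-0.43052946  0.90257503  0.00164492]
 [ 0.86350224  0.4113599   0.29179945]
 [ 0.26269424  0.12704865 -0.95647811]] [549.96330128 -38.32866191 379.81138442]
```

View pics/w1.png

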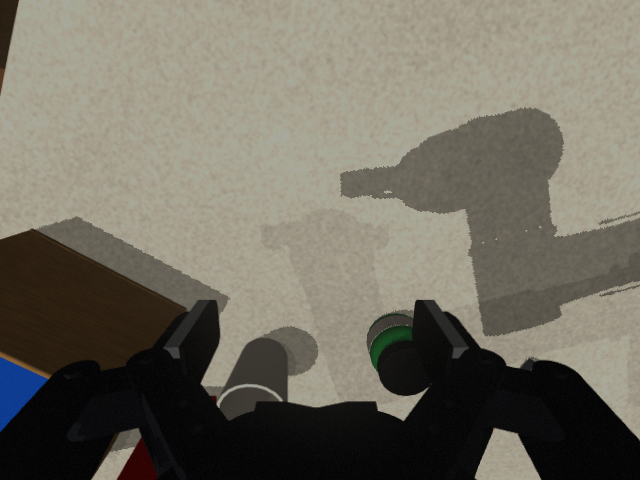

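The wrist view shows only the counter, the cup and the jar: the move was refused. All fields are probably needed in each row.

Request:
{"fn": "jog_arm", "kwargs": {
  "increments": [
    {"gripper": 0.085, "xyz": [0, 0, 0], "turn": 7.2},
    {"gripper": 0.085, "xyz": [0, 0, 0], "turn": 7.2},
    {"gripper": 0.085, "xyz": [0, 0, 0], "turn": 7.2},
    {"gripper": 0.085, "xyz": [0, 0.045, 0.019], "turn": 0},
    {"gripper": 0.085, "xyz": [0, 0.045, 0.019], "turn": 0},
    {"gripper": 0.085, "xyz": [0, 0.045, 0.019], "turn": 0},
    {"gripper": 0.085, "xyz": [0, 0.045, 0.019], "turn": 0},
    {"gripper": 0.085, "xyz": [0, 0.045, 0.019], "turn": 0},
    {"gripper": 0.085, "xyz": [0, 0.045, 0.019], "turn": 0},
    {"gripper": 0.085, "xyz": [0, 0.045, 0.019], "turn": 0},
    {"gripper": 0.085, "xyz": [0, 0.045, 0.019], "turn": 0},
    {"gripper": 0.085, "xyz": [0, 0.045, 0.019], "turn": 0},
    {"gripper": 0.085, "xyz": [0, 0.045, 0.019], "turn": 0},
    {"gripper": 0.085, "xyz": [0, 0.045, 0.019], "turn": 0},
    {"gripper": 0.085, "xyz": [0, 0.045, 0.019], "turn": 0},
    {"gripper": 0.085, "xyz": [0, 0.045, 0.019], "turn": 0},
    {"gripper": 0.085, "xyz": [0, 0.045, 0.019], "turn": 0},
    {"gripper": 0.085, "xyz": [0, 0, 0], "turn": 0}
  ]
}}

```text
time: 2.4
eef_pos: [459.5, 153.0, 255.1]
tool_rot: [0.706, -0.026, 0.707, 0.025]
ft_force: [-0.6, -1.0, -0.2]
width: 85.2
```

```bash
python3 - <<'E'
from plan import *
b=pose([569.3,168.05],.12,[[-106,0,100]])[0]
plan(b,TS+np.pi/2)
w=ctrl.snapshot('wrist'); pickle.dump(w,open('w1.pkl','wb')); cv2.imwrite('pics/w2.png',w['image'])
E
```

```text
p [459.5 153.  255.1] yaw 1.642 tilt [-0.002 -0.001 -1.   ] q [ 0.65  0.13 -0.06 -0.   -1.39 -2.14] F [-0.6 -1.  -0.2] w 85.2 t 2.4
turn deg (about tool x=down) 0.21 shift x,y,z [155.1, 2.1, 4.7] y [-0.068  0.998  0.   ] z [0.998 0.068 0.   ] tip 25.0
```

View pics/w2.png

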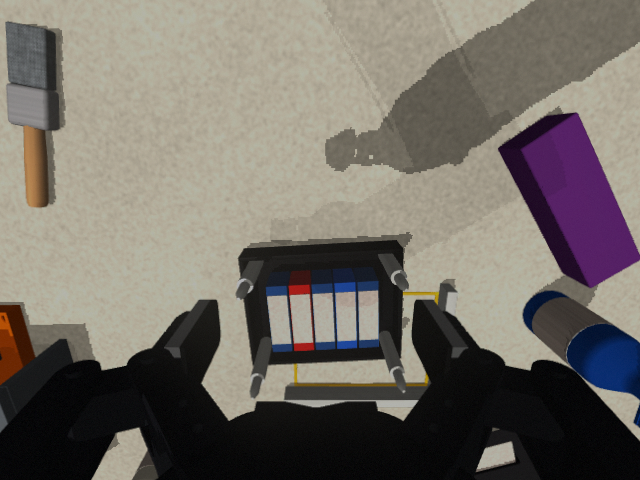

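Wrist view: the tray is centred between the fingers (wall edge about row 245), with clear counter on its near side. I'll descend and check the force.

Request:
{"fn": "jog_arm", "kwargs": {
  "increments": [
    {"gripper": 0.085, "xyz": [0.045, 0.002, 0], "turn": 0},
    {"gripper": 0.085, "xyz": [0.045, 0, 0], "turn": 0},
    {"gripper": 0.085, "xyz": [0.045, 0, 0], "turn": 0},
    {"gripper": 0.085, "xyz": [0.04, 0, 0], "turn": 0},
    {"gripper": 0.085, "xyz": [0.03, 0, 0], "turn": 0},
    {"gripper": 0.085, "xyz": [0.012, 0, 0], "turn": 0},
    {"gripper": 0.085, "xyz": [0, 0, 0], "turn": 0}
  ]
}}

```text
time: 3.32
eef_pos: [459.0, 152.0, 39.4]
tool_rot: [0.707, -0.024, 0.707, 0.024]
ft_force: [0.1, 0.9, 0.5]
width: 84.9
```

```bash
python3 - <<'E'
from plan import *
plan(pose(STOP,TS,[[-81,-53,35]])[0],TS+np.pi/2)
w=ctrl.snapshot('scene'); 
cv2.imwrite('pics/s2.png',cv2.resize(w['image'][130:270,270:450],None,fx=4,fy=4,interpolation=cv2.INTER_CUBIC))
E
```

```text
p [459.  152.   39.4] yaw 1.639 tilt [-0.    -0.001 -1.   ] q [ 0.64  0.31 -0.42  0.   -0.84 -2.15] F [0.1 0.9 0.5] w 84.9 t 3.33
turn deg (about tool x=down) 0.02 shift x,y,z [4.4, 8.7, 92.1] y [-0.068  0.998  0.   ] z [0.998 0.068 0.   ] tip 25.0
```

View pics/s2.png

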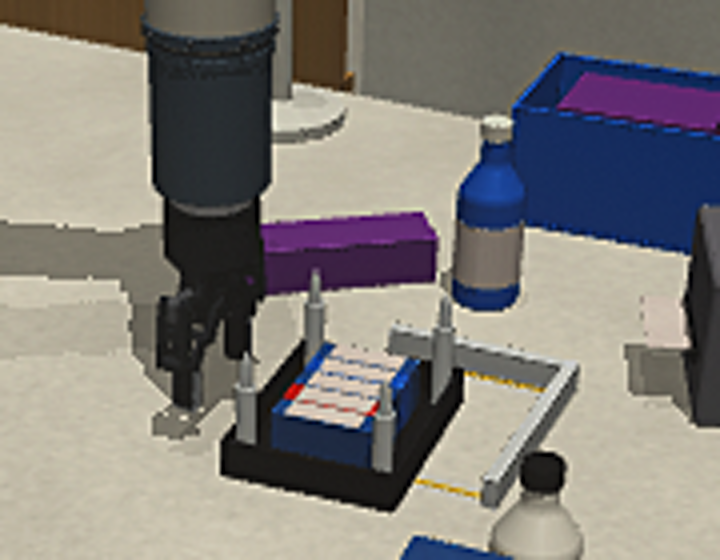

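The scene view shows the gripper upright before the tray's near wall, with the fingertip at (185,405) just above the counter. I'll lower it a little, centre it and push +x.

Request:
{"fn": "jog_arm", "kwargs": {
  "increments": [
    {"gripper": 0.085, "xyz": [0.004, 0.008, 0.005], "turn": 0},
    {"gripper": 0.085, "xyz": [0.004, 0, 0.005], "turn": 0},
    {"gripper": 0.085, "xyz": [0, 0, 0.008], "turn": 0},
    {"gripper": 0.085, "xyz": [0, 0, 0.008], "turn": 0},
    {"gripper": 0.085, "xyz": [0, 0, 0.006], "turn": 0},
    {"gripper": 0.085, "xyz": [0, 0, 0.006], "turn": 0},
    {"gripper": 0.085, "xyz": [0, 0, 0.006], "turn": 0},
    {"gripper": 0.085, "xyz": [0, 0, 0.006], "turn": 0},
    {"gripper": 0.085, "xyz": [0, 0, 0], "turn": 0}
  ]
}}

```text
time: 4.5
eef_pos: [509.2, 164.0, 31.2]
tool_rot: [0.707, -0.024, 0.706, 0.024]
ft_force: [0.1, 0.3, -0.1]
width: 84.9
```

```bash
python3 - <<'E'
from plan import *
plan(pose(STOP,TS,[[-81,-53,32]])[0],TS+np.pi/2)
E
```

```text
p [509.2 164.   31.2] yaw 1.639 tilt [ 0.001  0.    -1.   ] q [ 0.6   0.41 -0.3   0.   -0.87 -2.11] F [ 0.1  0.3 -0.1] w 84.9 t 4.5
turn deg (about tool x=down) 0.03 shift x,y,z [-0.8, 0.1, 41.2] y [-0.068  0.998  0.   ] z [0.998 0.068 0.   ] tip 25.0
```

Request:
{"fn": "jog_arm", "kwargs": {
  "increments": [
    {"gripper": 0.085, "xyz": [0, 0, 0.006], "turn": 0},
    {"gripper": 0.085, "xyz": [0, 0, 0.006], "turn": 0},
    {"gripper": 0.085, "xyz": [0, 0, 0.006], "turn": 0}
  ]
}}

```text
time: 4.88
eef_pos: [526.7, 165.2, 31.2]
tool_rot: [0.707, -0.024, 0.707, 0.024]
ft_force: [-3.4, 0.2, 0.3]
width: 85.1
```

```bash
python3 - <<'E'
from plan import *
plan(pose(STOP,TS,[[-81,-53,32]])[0],TS+np.pi/2)
w=ctrl.snapshot('scene')
a=w['image'][150:270,290:450]
cv2.imwrite('pics/s3.png',cv2.resize(a,None,fx=5,fy=5,interpolation=cv2.INTER_CUBIC))
E
```

```text
p [526.7 165.2  31.2] yaw 1.64 tilt [-0. -0. -1.] q [ 0.59  0.43 -0.25 -0.   -0.89 -2.09] F [-3.4  0.2  0.3] w 85.1 t 4.88
turn deg (about tool x=down) 0.05 shift x,y,z [-0.8, 0.1, 23.7] y [-0.068  0.998  0.   ] z [0.998 0.068 0.   ] tip 25.0
```

View pics/s3.png

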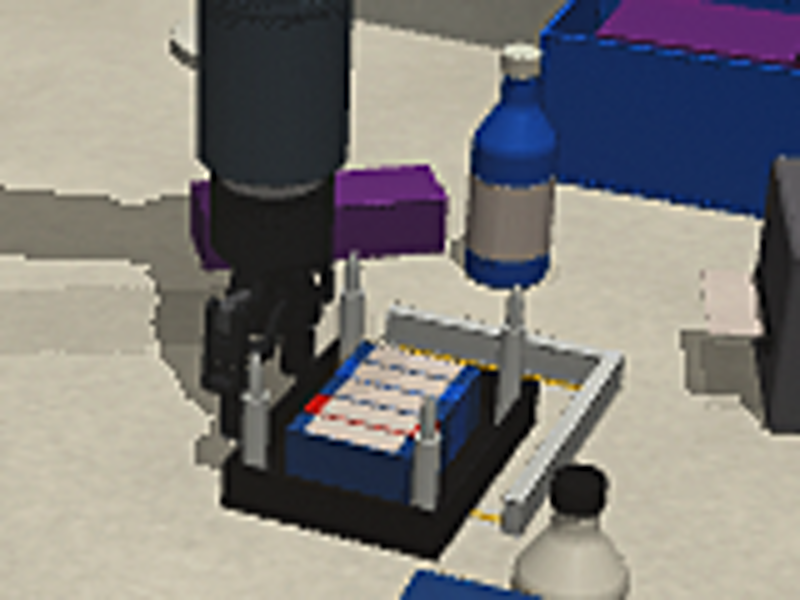

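The tray has squared up and slides on the fingers with 3.4 N. I'll go on to the back bar.

Request:
{"fn": "jog_arm", "kwargs": {
  "increments": [
    {"gripper": 0.085, "xyz": [0, 0, 0.006], "turn": 0},
    {"gripper": 0.085, "xyz": [0, 0, 0.006], "turn": 0},
    {"gripper": 0.085, "xyz": [0, 0, 0.006], "turn": 0}
  ]
}}

```text
time: 5.3
eef_pos: [544.7, 166.5, 31.2]
tool_rot: [0.707, -0.024, 0.707, 0.024]
ft_force: [-2.4, 0.4, 1.8]
width: 84.9
```

Request:
{"fn": "jog_arm", "kwargs": {
  "increments": [
    {"gripper": 0.085, "xyz": [0, 0, 0.003], "turn": 0}
  ]
}}

```text
time: 5.42
eef_pos: [547.8, 166.7, 31.2]
tool_rot: [0.707, -0.024, 0.707, 0.024]
ft_force: [-3.1, 0.2, 1.8]
width: 85.0
```

Request:
{"fn": "jog_arm", "kwargs": {
  "increments": [
    {"gripper": 0.085, "xyz": [0, 0, 0.002], "turn": 0}
  ]
}}

```text
time: 5.55
eef_pos: [549.4, 166.8, 31.2]
tool_rot: [0.707, -0.024, 0.707, 0.024]
ft_force: [-2.2, 1.0, -0.2]
width: 85.1
```

Request:
{"fn": "jog_arm", "kwargs": {
  "increments": [
    {"gripper": 0.085, "xyz": [0, 0, 0.001], "turn": 0}
  ]
}}

```text
time: 5.68
eef_pos: [550.3, 166.9, 31.2]
tool_rot: [0.707, -0.024, 0.707, 0.024]
ft_force: [-3.0, -0.2, 0.1]
width: 85.3
```

Request:
{"fn": "jog_arm", "kwargs": {
  "increments": [
    {"gripper": 0.085, "xyz": [0, 0, 0.002], "turn": 0}
  ]
}}

```text
time: 5.8
eef_pos: [550.9, 166.8, 31.2]
tool_rot: [0.706, -0.024, 0.708, 0.024]
ft_force: [-12.3, 1.7, 7.7]
width: 85.3
```

Request:
{"fn": "jog_arm", "kwargs": {
  "increments": [
    {"gripper": 0.085, "xyz": [0, 0, 0.002], "turn": 0}
  ]
}}

```text
time: 5.92
eef_pos: [551.0, 166.8, 31.2]
tool_rot: [0.704, -0.024, 0.709, 0.024]
ft_force: [-19.0, 2.0, 13.5]
width: 84.9
```

Request:
{"fn": "jog_arm", "kwargs": {
  "increments": [
    {"gripper": 0.085, "xyz": [0, 0, 0.002], "turn": 0}
  ]
}}

```text
time: 6.05
eef_pos: [551.1, 166.7, 31.1]
tool_rot: [0.703, -0.025, 0.71, 0.024]
ft_force: [-26.3, 3.1, 19.5]
width: 84.8
```

Contact with the back bar is clear (26 N, TCP at −80.8 in the stop frame). I'll back off, rise, turn and go round to the −y side.

Request:
{"fn": "jog_arm", "kwargs": {
  "increments": [
    {"gripper": 0.085, "xyz": [0, 0, -0.008], "turn": 0},
    {"gripper": 0.085, "xyz": [0, 0, -0.022], "turn": 0},
    {"gripper": 0.085, "xyz": [-0.05, 0, 0], "turn": 0},
    {"gripper": 0.085, "xyz": [-0.05, 0, 0], "turn": 0},
    {"gripper": 0.085, "xyz": [-0.05, 0, 0], "turn": 0},
    {"gripper": 0.085, "xyz": [0, -0.043, 0.036], "turn": 0},
    {"gripper": 0.085, "xyz": [0, -0.043, 0.036], "turn": 0},
    {"gripper": 0.085, "xyz": [0, -0.043, 0.036], "turn": 0},
    {"gripper": 0.085, "xyz": [0, 0, 0], "turn": -10},
    {"gripper": 0.085, "xyz": [0, 0, 0], "turn": -10},
    {"gripper": 0.085, "xyz": [0, 0, 0], "turn": -10},
    {"gripper": 0.085, "xyz": [0, 0, 0], "turn": -10},
    {"gripper": 0.085, "xyz": [0, 0, 0], "turn": -10},
    {"gripper": 0.085, "xyz": [0, 0, 0], "turn": -10},
    {"gripper": 0.085, "xyz": [0, 0, 0], "turn": -10},
    {"gripper": 0.085, "xyz": [0, 0, 0], "turn": -10},
    {"gripper": 0.085, "xyz": [0, 0, 0], "turn": -10},
    {"gripper": 0.085, "xyz": [0, 0, 0], "turn": 0}
  ]
}}

```text
time: 8.3
eef_pos: [643.7, 43.9, 181.6]
tool_rot: [-0.483, 0.517, -0.482, -0.516]
ft_force: [0.2, 0.3, 0.6]
width: 85.1
```

```bash
python3 - <<'E'
from plan import *
plan(pose(STOP,TS,[[0,-180,32]])[0],TS)
w=ctrl.snapshot('top');pickle.dump(w,open('t3.pkl','wb'))
a=cv2.convertScaleAbs(w['image'][175:295,160:320],alpha=1.3,beta=15)
cv2.imwrite('pics/t3.png',cv2.resize(a,None,fx=5,fy=5,interpolation=cv2.INTER_CUBIC))
E
```

```text
p [643.7  43.9 181.6] yaw -3.074 tilt [ 0.002 -0.    -1.   ] q [ 0.31  0.47  0.23  0.   -1.33 -0.24] F [0.2 0.3 0.6] w 85.1 t 8.3
turn deg (about tool x=down) -0.04 shift x,y,z [149.6, 3.8, 2.1] y [-0.998 -0.068 -0.   ] z [-0.068  0.998  0.   ] tip 25.0
```

View pics/t3.png

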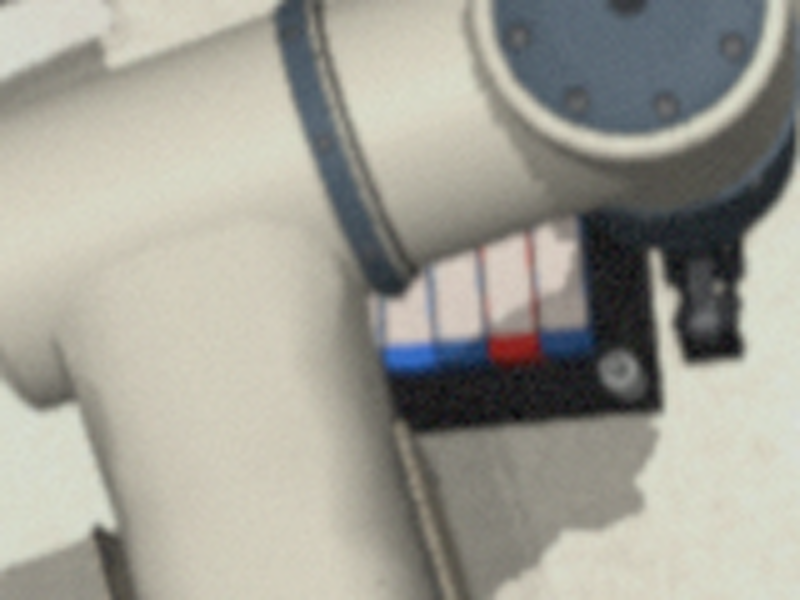

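The arm hides most of it, but the tray's near-right corner shows at crop (660,410), i.e. (292,257), squared up, with the gripper beside it on the −y side. I'll check that corner and descend.

```bash
python3 - <<'E'
from fit import *
from plan import STOP,TS
s=pickle.load(open('t3.pkl','rb'))
P=back(s,[[160+660/5-.4,175+410/5-.4]],32)[0]
print(P, pose([0,0],-TS,[[*(P[:2]-STOP),0]]))
E
```

```text
[566.71758233  75.21721973  32.        ] [[ -70.8397086  -145.60590275    0.        ]]
```

Request:
{"fn": "jog_arm", "kwargs": {
  "increments": [
    {"gripper": 0.085, "xyz": [0.04, 0.004, 0], "turn": 0},
    {"gripper": 0.085, "xyz": [0.04, 0, 0], "turn": 0},
    {"gripper": 0.085, "xyz": [0.04, 0, 0], "turn": 0},
    {"gripper": 0.085, "xyz": [0.03, 0, 0], "turn": 0},
    {"gripper": 0.085, "xyz": [0, 0, 0], "turn": 0}
  ]
}}

```text
time: 8.98
eef_pos: [637.5, 43.2, 28.9]
tool_rot: [0.482, -0.515, 0.485, 0.517]
ft_force: [0.1, 0.5, 0.3]
width: 85.2
```

Request:
{"fn": "jog_arm", "kwargs": {
  "increments": [
    {"gripper": 0.085, "xyz": [-0.003, -0.002, 0.008], "turn": 0},
    {"gripper": 0.085, "xyz": [0, 0, 0.008], "turn": 0},
    {"gripper": 0.085, "xyz": [0, 0, 0.006], "turn": 0},
    {"gripper": 0.085, "xyz": [0, 0, 0.006], "turn": 0},
    {"gripper": 0.085, "xyz": [0, 0, 0.006], "turn": 0}
  ]
}}

```text
time: 9.6
eef_pos: [639.1, 77.3, 35.2]
tool_rot: [-0.482, 0.518, -0.482, -0.516]
ft_force: [1.5, -4.5, 4.6]
width: 85.2
```

Request:
{"fn": "jog_arm", "kwargs": {
  "increments": [
    {"gripper": 0.085, "xyz": [0, 0, 0.006], "turn": 0},
    {"gripper": 0.085, "xyz": [0, 0, 0.006], "turn": 0},
    {"gripper": 0.085, "xyz": [0, 0, 0.006], "turn": 0}
  ]
}}

```text
time: 9.98
eef_pos: [637.4, 95.9, 34.3]
tool_rot: [-0.482, 0.517, -0.483, -0.517]
ft_force: [-0.7, -4.8, 4.4]
width: 85.1
```

Request:
{"fn": "jog_arm", "kwargs": {
  "increments": [
    {"gripper": 0.085, "xyz": [0, 0, 0.006], "turn": 0},
    {"gripper": 0.085, "xyz": [0, 0, 0.006], "turn": 0},
    {"gripper": 0.085, "xyz": [0, 0, 0.006], "turn": 0}
  ]
}}

```text
time: 10.35
eef_pos: [636.1, 114.1, 34.2]
tool_rot: [0.482, -0.517, 0.483, 0.517]
ft_force: [0.5, -4.3, 3.7]
width: 85.1
```

Request:
{"fn": "jog_arm", "kwargs": {
  "increments": [
    {"gripper": 0.085, "xyz": [0, 0, 0.005], "turn": 0}
  ]
}}

```text
time: 10.48
eef_pos: [635.8, 119.1, 34.3]
tool_rot: [0.482, -0.517, 0.483, 0.517]
ft_force: [0.2, -3.6, 4.0]
width: 84.8
```

Request:
{"fn": "jog_arm", "kwargs": {
  "increments": [
    {"gripper": 0.085, "xyz": [0, 0, 0.003], "turn": 0}
  ]
}}

```text
time: 10.6
eef_pos: [635.5, 122.0, 34.2]
tool_rot: [0.482, -0.517, 0.482, 0.517]
ft_force: [-0.1, -5.1, 4.6]
width: 84.7
```

Request:
{"fn": "jog_arm", "kwargs": {
  "increments": [
    {"gripper": 0.085, "xyz": [0, 0, 0.002], "turn": 0}
  ]
}}

```text
time: 10.72
eef_pos: [635.4, 123.8, 34.2]
tool_rot: [0.482, -0.517, 0.483, 0.517]
ft_force: [0.1, -5.6, 3.2]
width: 85.0
```

Request:
{"fn": "jog_arm", "kwargs": {
  "increments": [
    {"gripper": 0.085, "xyz": [0, 0, 0.002], "turn": 0}
  ]
}}

```text
time: 10.85
eef_pos: [635.3, 125.2, 34.2]
tool_rot: [-0.482, 0.517, -0.483, -0.517]
ft_force: [2.2, -10.2, 1.7]
width: 85.0
```

Request:
{"fn": "jog_arm", "kwargs": {
  "increments": [
    {"gripper": 0.085, "xyz": [0, 0, 0.002], "turn": 0}
  ]
}}

```text
time: 10.98
eef_pos: [635.3, 125.4, 34.2]
tool_rot: [-0.481, 0.518, -0.484, -0.516]
ft_force: [3.8, -15.6, 2.9]
width: 85.2
```

Snug on the side bar (contact at TCP y = −100.6 in the stop frame, as expected). I'll back off and travel to the tier tray's tab.

Request:
{"fn": "jog_arm", "kwargs": {
  "increments": [
    {"gripper": 0.085, "xyz": [0, 0, -0.008], "turn": 0},
    {"gripper": 0.085, "xyz": [0, 0, -0.025], "turn": 0},
    {"gripper": 0.085, "xyz": [-0.05, 0, 0], "turn": 0},
    {"gripper": 0.085, "xyz": [-0.05, 0, 0], "turn": 0},
    {"gripper": 0.085, "xyz": [-0.05, 0, 0], "turn": 0},
    {"gripper": 0.085, "xyz": [0, 0.008, -0.044], "turn": 0},
    {"gripper": 0.085, "xyz": [0, 0.008, -0.044], "turn": 0},
    {"gripper": 0.085, "xyz": [0, 0.008, -0.044], "turn": 0},
    {"gripper": 0.085, "xyz": [0, 0.008, -0.044], "turn": 0},
    {"gripper": 0.085, "xyz": [0, 0.008, -0.044], "turn": 0},
    {"gripper": 0.085, "xyz": [0, 0.008, -0.044], "turn": 0},
    {"gripper": 0.085, "xyz": [0, 0.008, -0.044], "turn": 0},
    {"gripper": 0.085, "xyz": [0, 0.008, -0.044], "turn": 0},
    {"gripper": 0.085, "xyz": [0, 0.008, -0.044], "turn": 0},
    {"gripper": 0.085, "xyz": [0, 0, 0], "turn": 0}
  ]
}}

```text
time: 12.85
eef_pos: [592.3, -307.1, 182.8]
tool_rot: [0.484, -0.515, 0.483, 0.517]
ft_force: [0.4, 0.8, -0.4]
width: 85.1
```

Request:
{"fn": "jog_arm", "kwargs": {
  "increments": [
    {"gripper": 0.085, "xyz": [0, 0, 0], "turn": 9.9},
    {"gripper": 0.085, "xyz": [0, 0, 0], "turn": 9.9},
    {"gripper": 0.085, "xyz": [0, 0, 0], "turn": 9.9},
    {"gripper": 0.085, "xyz": [0, 0, 0], "turn": 9.9},
    {"gripper": 0.085, "xyz": [0, 0, 0], "turn": 9.9},
    {"gripper": 0.085, "xyz": [0, 0, 0], "turn": 9.9},
    {"gripper": 0.085, "xyz": [0, 0, 0], "turn": 9.9},
    {"gripper": 0.085, "xyz": [0, 0, 0], "turn": 9.9},
    {"gripper": 0.085, "xyz": [0, 0, 0], "turn": 9.9},
    {"gripper": 0.085, "xyz": [0, 0, 0], "turn": 0}
  ]
}}

```text
time: 14.1
eef_pos: [593.3, -303.9, 183.7]
tool_rot: [0.707, -0.03, 0.706, 0.031]
ft_force: [0.6, 0.2, -0.5]
width: 85.0
```

```bash
python3 - <<'E'
from plan import *
plan(pose([686.,-295],.082,[[-92,0,28]])[0],.082+np.pi/2)
w=ctrl.snapshot('top');pickle.dump(w,open('t4.pkl','wb'))
v=ctrl.snapshot('wrist');pickle.dump(v,open('w4.pkl','wb'))
a=cv2.convertScaleAbs(w['image'][185:285,175:300],alpha=1.3,beta=15)
a=cv2.resize(a,(400,320),interpolation=cv2.INTER_CUBIC)
b=cv2.resize(v['image'],(400,300))
c=np.zeros((600,800,3),np.uint8); c[:320,:400]=a
q=proj(v,pose([686.,-295],.082,[[-70,90,20],[-70,-90,20],[-104,0,30],[-92,0,18]])); print(q)
im=v['image'].copy()
for p in q: cv2.circle(im,tuple(int(k) for k in p.round()),3,(255,0,255),1)
c[:300,400:]=cv2.resize(im,(400,300))
x,y=[int(k) for k in q.mean(0)]; x=np.clip(x-150,0,340); y=np.clip(y-70,0,340); print(x,y)
c[320:600,:600]=cv2.resize(im[y:y+140,x:x+300],(600,280),interpolation=cv2.INTER_CUBIC)
cv2.imwrite('pics/c4.png',c)
E
```

```text
p [ 593.3 -303.9  183.7] yaw 1.658 tilt [ 0.     0.002 -1.   ] q [-0.24  0.51  0.31 -0.   -1.37 -1.24] F [ 0.6  0.2 -0.5] w 85.0 t 14.1
turn deg (about tool x=down) 0.29 shift x,y,z [155.7, 1.2, 1.1] y [-0.082  0.997  0.   ] z [0.997 0.082 0.   ] tip 25.0
[[418.00668773 254.25584793]
 [217.49569876 253.11318804]
 [318.25610716 219.22980561]
 [318.02789758 229.3932753 ]]
167 168
```

View pics/c4.png

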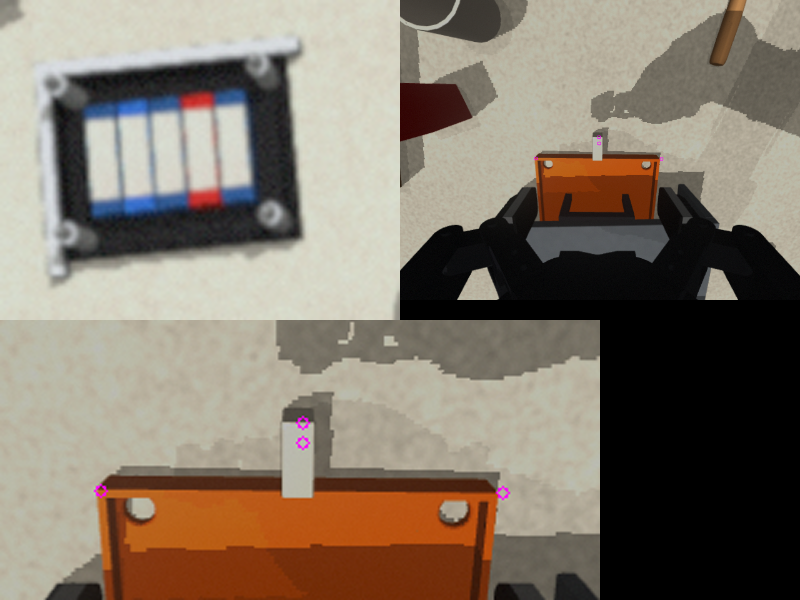

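The top view shows the base tray snug against both bars. In the wrist view the tab sits about 2.5 px left of my marker, roughly 2 mm. I'll correct for that, descend and grip the tab.

Request:
{"fn": "jog_arm", "kwargs": {
  "grip_force": 40,
  "increments": [
    {"gripper": 0.085, "xyz": [0.04, -0.001, 0.001], "turn": 0},
    {"gripper": 0.085, "xyz": [0.04, 0, 0], "turn": 0},
    {"gripper": 0.085, "xyz": [0.04, 0, 0], "turn": 0},
    {"gripper": 0.085, "xyz": [0.026, 0, 0], "turn": 0},
    {"gripper": 0.085, "xyz": [0, 0, 0], "turn": 0},
    {"gripper": 0.02, "xyz": [0, 0, 0], "turn": 0},
    {"gripper": 0.02, "xyz": [0, 0, 0], "turn": 0},
    {"gripper": 0.02, "xyz": [0, 0, 0], "turn": 0},
    {"gripper": 0.02, "xyz": [0, 0, 0], "turn": 0},
    {"gripper": 0.02, "xyz": [0, 0, 0], "turn": 0}
  ]
}}

```text
time: 15.45
eef_pos: [594.0, -306.3, 38.5]
tool_rot: [0.707, -0.03, 0.706, 0.03]
ft_force: [-0.8, 0.1, -0.3]
width: 20.2
```

Request:
{"fn": "jog_arm", "kwargs": {
  "increments": [
    {"gripper": 0.0, "xyz": [0, 0, 0], "turn": 0},
    {"gripper": 0.0, "xyz": [0, 0, 0], "turn": 0},
    {"gripper": 0.0, "xyz": [0, 0, 0], "turn": 0},
    {"gripper": 0.0, "xyz": [0, 0, 0], "turn": 0}
  ]
}}

```text
time: 15.95
eef_pos: [594.0, -306.1, 38.5]
tool_rot: [0.707, -0.03, 0.706, 0.03]
ft_force: [-1.1, 2.2, 3.8]
width: 12.8
```

Gripped. I'll pull it out.

Request:
{"fn": "jog_arm", "kwargs": {
  "increments": [
    {"gripper": 0.0, "xyz": [0, 0, -0.004], "turn": 0},
    {"gripper": 0.0, "xyz": [0, 0, -0.008], "turn": 0},
    {"gripper": 0.0, "xyz": [0, 0, -0.008], "turn": 0},
    {"gripper": 0.0, "xyz": [0, 0, -0.008], "turn": 0},
    {"gripper": 0.0, "xyz": [0, 0, -0.008], "turn": 0},
    {"gripper": 0.0, "xyz": [0, 0, -0.008], "turn": 0},
    {"gripper": 0.0, "xyz": [0, 0, -0.008], "turn": 0},
    {"gripper": 0.0, "xyz": [0, 0, -0.008], "turn": 0}
  ]
}}

```text
time: 16.95
eef_pos: [533.9, -311.4, 38.5]
tool_rot: [0.707, -0.03, 0.706, 0.03]
ft_force: [3.2, -0.1, 3.1]
width: 13.0
```

Request:
{"fn": "jog_arm", "kwargs": {
  "increments": [
    {"gripper": 0.0, "xyz": [0, 0, -0.008], "turn": 0},
    {"gripper": 0.0, "xyz": [0, 0, -0.008], "turn": 0},
    {"gripper": 0.0, "xyz": [0, 0, -0.008], "turn": 0},
    {"gripper": 0.0, "xyz": [0, 0, -0.008], "turn": 0},
    {"gripper": 0.0, "xyz": [0, 0, -0.008], "turn": 0},
    {"gripper": 0.0, "xyz": [0, 0, -0.008], "turn": 0},
    {"gripper": 0.0, "xyz": [0, 0, -0.004], "turn": 0},
    {"gripper": 0.0, "xyz": [0, 0, 0], "turn": 0}
  ]
}}

```text
time: 17.95
eef_pos: [481.7, -315.8, 38.5]
tool_rot: [0.706, -0.03, 0.707, 0.03]
ft_force: [3.1, -0.3, 6.4]
width: 13.4
```

Request:
{"fn": "jog_arm", "kwargs": {
  "increments": [
    {"gripper": 0.05, "xyz": [0, 0, 0], "turn": 0},
    {"gripper": 0.085, "xyz": [0, 0, 0], "turn": 0},
    {"gripper": 0.085, "xyz": [0, 0, 0], "turn": 0},
    {"gripper": 0.085, "xyz": [0, 0, 0], "turn": 0},
    {"gripper": 0.085, "xyz": [0, 0, 0], "turn": 0},
    {"gripper": 0.085, "xyz": [-0.04, 0, 0], "turn": 0},
    {"gripper": 0.085, "xyz": [-0.05, 0, 0], "turn": 0},
    {"gripper": 0.085, "xyz": [-0.05, 0, 0], "turn": 0},
    {"gripper": 0.085, "xyz": [-0.05, 0, 0], "turn": 0},
    {"gripper": 0.085, "xyz": [-0.05, 0, 0], "turn": 0},
    {"gripper": 0.085, "xyz": [0, 0, -0.05], "turn": 0},
    {"gripper": 0.085, "xyz": [0, 0, 0], "turn": 0}
  ]
}}

```text
time: 19.45
eef_pos: [430.5, -320.0, 279.7]
tool_rot: [0.707, -0.03, 0.706, 0.029]
ft_force: [0.3, -0.4, 0.2]
width: 84.9
```

```bash
python3 - <<'E'
from plan import *
g=pose([594-112.,-316+8],.085,[[92,0,0]])[0][:2]; print('tier guess',g)
plan([*g,140],.085)
w=ctrl.snapshot('top');v=ctrl.snapshot('wrist');pickle.dump((w,v),open('s5.pkl','wb'))
c=np.zeros((600,800,3),np.uint8)
for s,o in((w,0),(v,400)):
    q=proj(s,pose(g,.085,[[0,0,10]]))[0]; h=70 if o==0 else 150
    x=int(np.clip(q[0]-h,0,640-2*h)); y=int(np.clip(q[1]-h,0,480-2*h)); print(x,y,2*h)
    c[:400,o:o+400]=cv2.resize(s['image'][y:y+2*h,x:x+2*h],(400,400),interpolation=cv2.INTER_CUBIC)
c[400:]=0
cv2.imwrite('pics/c5.png',c[:400])
E
```

```text
tier guess [ 573.66785005 -300.18941318]
p [ 430.5 -320.   279.7] yaw 1.654 tilt [ 0.002 -0.001 -1.   ] q [-0.35  0.22  0.12 -0.   -1.47 -1.14] F [ 0.3 -0.4  0.2] w 84.9 t 19.45
turn deg (about tool x=down) 89.9 shift x,y,z [139.7, 144.4, -7.6] y [0.996 0.085 0.   ] z [ 0.085 -0.996  0.   ] tip 25.0
376 179 140
172 164 300
```

View pics/c5.png

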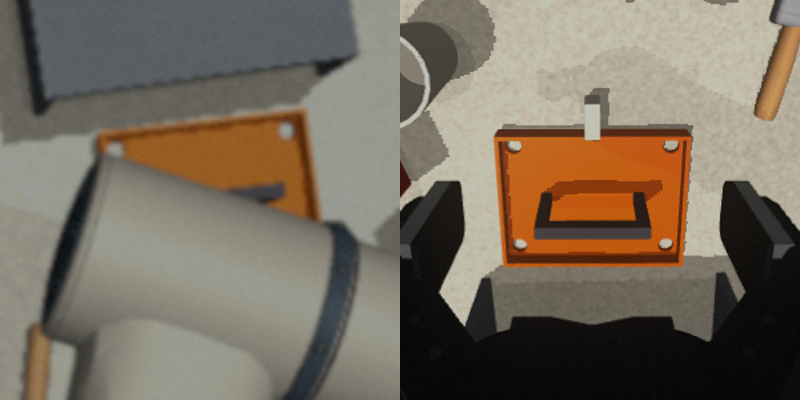

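The tray is fully clear of the riser: the top view shows a gap at crop row 115. In the wrist crop the four holes are at (514,145), (671,145), (519,244) and (666,243). I'll fit the pose.

```bash
python3 - <<'E'
from fit import *
from plan import plan,STOP,TS
w,v=pickle.load(open('s5.pkl','rb'))
uv=(np.float64([(114,145),(271,145),(119,244),(266,243),(95,136),(291,136),(106,265),(282,265)])*.75+[172-.1,164-.1])
loc=[(-55,-75,4),(-55,75,4),(55,-75,4),(55,75,4),(-70,-90,20),(-70,90,20),(70,-90,20),(70,90,20)]
p,r=fit(v,loc,uv,(574,-300)); print(p,r)
T=[(55,75,4),(55,-75,4)]; U=np.float64([(115,148),(287,130)])*.35+[376-.3,179-.3]
print(proj(w,pose(p[:2],p[2],T)),U)
print('riser x',((p[:2]-[667.6,-286.9])@[np.cos(.115),np.sin(.115)]))
plan([*p[:2],56+60],p[2])
h=proj(v,pose(p[:2],p[2],[(-6,-50,68),(-6,50,68),(6,50,68),(6,-50,68)])); print((h-[172,164])/.75)
E
```

```text
[ 5.72892826e+02 -3.08035775e+02  8.53767395e-02] [[0.1, -0.3], [0.2, -0.5], [0.8, -0.1], [-0.1, 0.4], [-0.9, 0.0], [0.5, -0.3], [-1.9, 0.8], [0.4, 0.6]]
[[416.46389397 231.30492492]
 [476.2559393  224.3629614 ]] [[415.95 230.5 ]
 [476.15 224.2 ]]
riser x -96.50687280040881
p [ 432.2 -319.9  278.5] yaw 1.655 tilt [ 0.  0. -1.] q [-0.35  0.23  0.12 -0.   -1.47 -1.14] F [ 0.6  0.4 -0.9] w 85.3 t 19.55
turn deg (about tool x=down) 89.93 shift x,y,z [162.5, 141.1, 0.2] y [0.996 0.085 0.   ] z [ 0.085 -0.996  0.   ] tip 25.0
[[133.93898367 226.66432714]
 [251.6363037  226.46291256]
 [251.09645714 238.66339082]
 [134.52325238 238.85837114]]
```

Request:
{"fn": "jog_arm", "kwargs": {
  "grip_force": 70,
  "increments": [
    {"gripper": 0.085, "xyz": [0, 0, 0], "turn": -10},
    {"gripper": 0.085, "xyz": [0, 0, 0], "turn": -10},
    {"gripper": 0.085, "xyz": [0, 0, 0], "turn": -10},
    {"gripper": 0.085, "xyz": [0, 0, 0], "turn": -10},
    {"gripper": 0.085, "xyz": [0, 0, 0], "turn": -10},
    {"gripper": 0.085, "xyz": [0, 0, 0], "turn": -10},
    {"gripper": 0.085, "xyz": [0, 0, 0], "turn": -10},
    {"gripper": 0.085, "xyz": [0, 0, 0], "turn": -10},
    {"gripper": 0.085, "xyz": [0, 0, 0], "turn": -10},
    {"gripper": 0.085, "xyz": [0, -0.047, 0], "turn": 0},
    {"gripper": 0.085, "xyz": [0, -0.047, 0], "turn": 0},
    {"gripper": 0.085, "xyz": [0, -0.047, 0], "turn": 0},
    {"gripper": 0.085, "xyz": [0.05, 0, 0], "turn": 0},
    {"gripper": 0.085, "xyz": [0.05, 0, 0], "turn": 0},
    {"gripper": 0.085, "xyz": [0, 0, 0], "turn": 0},
    {"gripper": 0.085, "xyz": [0, 0, 0], "turn": 0}
  ]
}}

```text
time: 21.55
eef_pos: [574.3, -308.7, 180.4]
tool_rot: [-0.478, 0.522, -0.478, -0.52]
ft_force: [0.7, 0.7, 0.1]
width: 84.9
```

```bash
python3 - <<'E'
from plan import *
plan([572.9,-308,68],.0854)
E
```

```text
p [ 574.3 -308.7  180.4] yaw -3.057 tilt [ 0.002 -0.002 -1.   ] q [-0.25  0.48  0.25  0.   -1.34  0.34] F [0.7 0.7 0.1] w 84.9 t 21.55
turn deg (about tool x=down) -0.02 shift x,y,z [112.4, 1.3, 0.8] y [-0.996 -0.085 -0.   ] z [-0.085  0.996  0.   ] tip 25.0
```

Request:
{"fn": "jog_arm", "kwargs": {
  "increments": [
    {"gripper": 0.085, "xyz": [0.04, 0.001, 0.001], "turn": 0},
    {"gripper": 0.085, "xyz": [0.04, 0, 0], "turn": 0},
    {"gripper": 0.085, "xyz": [0.032, 0, 0], "turn": 0},
    {"gripper": 0.085, "xyz": [0, 0, 0], "turn": 0},
    {"gripper": 0.02, "xyz": [0, 0, 0], "turn": 0},
    {"gripper": 0.02, "xyz": [0, 0, 0], "turn": 0},
    {"gripper": 0.02, "xyz": [0, 0, 0], "turn": 0},
    {"gripper": 0.02, "xyz": [0, 0, 0], "turn": 0},
    {"gripper": 0.02, "xyz": [0, 0, 0], "turn": 0},
    {"gripper": 0.0, "xyz": [0, 0, 0], "turn": 0},
    {"gripper": 0.0, "xyz": [0, 0, 0], "turn": 0},
    {"gripper": 0.0, "xyz": [0, 0, 0], "turn": 0},
    {"gripper": 0.0, "xyz": [0, 0, 0], "turn": 0}
  ]
}}

```text
time: 23.18
eef_pos: [572.2, -307.2, 66.6]
tool_rot: [-0.478, 0.521, -0.478, -0.52]
ft_force: [0.7, 0.4, 2.4]
width: 10.6
```

```bash
python3 - <<'E'
from plan import *
plan([572.9,-308,68],.0854)
E
```

```text
p [ 572.2 -307.2   66.6] yaw -3.057 tilt [ 0.001 -0.    -1.   ] q [-0.25  0.56  0.07  0.   -1.09  0.34] F [0.7 0.4 2.4] w 10.6 t 23.18
turn deg (about tool x=down) -0.05 shift x,y,z [-1.4, -0.6, -0.9] y [-0.996 -0.085 -0.   ] z [-0.085  0.996  0.   ] tip 25.0
```

Gripped (width 10.6). I'll lift and carry.

Request:
{"fn": "jog_arm", "kwargs": {
  "increments": [
    {"gripper": 0.0, "xyz": [-0.01, 0, 0], "turn": 0},
    {"gripper": 0.0, "xyz": [-0.03, 0, 0], "turn": 0},
    {"gripper": 0.0, "xyz": [-0.04, 0, 0], "turn": 0},
    {"gripper": 0.0, "xyz": [-0.04, 0, 0], "turn": 0},
    {"gripper": 0.0, "xyz": [-0.03, 0, 0], "turn": 0},
    {"gripper": 0.0, "xyz": [0, -0.004, 0.02], "turn": 1.0},
    {"gripper": 0.0, "xyz": [0, -0.008, 0.04], "turn": 0},
    {"gripper": 0.0, "xyz": [0, -0.008, 0.04], "turn": 0},
    {"gripper": 0.0, "xyz": [0, -0.008, 0.04], "turn": 0},
    {"gripper": 0.0, "xyz": [0, -0.008, 0.04], "turn": 0},
    {"gripper": 0.0, "xyz": [0, -0.008, 0.04], "turn": 0},
    {"gripper": 0.0, "xyz": [0, -0.008, 0.04], "turn": 0},
    {"gripper": 0.0, "xyz": [0, -0.008, 0.04], "turn": 0},
    {"gripper": 0.0, "xyz": [0, -0.008, 0.04], "turn": 0},
    {"gripper": 0.0, "xyz": [0, -0.008, 0.04], "turn": 0},
    {"gripper": 0.0, "xyz": [0, -0.008, 0.04], "turn": 0},
    {"gripper": 0.0, "xyz": [0, -0.006, 0.03], "turn": 0},
    {"gripper": 0.0, "xyz": [0, -0.004, 0.02], "turn": 0},
    {"gripper": 0.0, "xyz": [0, 0, 0], "turn": 0},
    {"gripper": 0.0, "xyz": [0, 0, 0], "turn": 0}
  ]
}}

```text
time: 25.68
eef_pos: [633.7, 167.5, 216.1]
tool_rot: [0.483, -0.516, 0.483, 0.516]
ft_force: [0.3, 0.2, -4.4]
width: 10.6
```

```bash
python3 - <<'E'
from plan import *
plan([627.4,226.2,141.6],.068)
E
```

```text
p [633.7 167.5 216.1] yaw -3.075 tilt [-0.001 -0.001 -1.   ] q [ 0.5   0.48  0.34  0.   -1.43 -0.43] F [ 0.3  0.2 -4.4] w 10.6 t 25.68
turn deg (about tool x=down) -0.09 shift x,y,z [74.5, 2.3, 59.0] y [-0.998 -0.068 -0.   ] z [-0.068  0.998  0.   ] tip 25.0
```

Request:
{"fn": "jog_arm", "kwargs": {
  "increments": [
    {"gripper": 0.0, "xyz": [0, 0.001, 0.02], "turn": 0},
    {"gripper": 0.0, "xyz": [0, 0.001, 0.025], "turn": 0},
    {"gripper": 0.0, "xyz": [0, 0, 0.014], "turn": 0},
    {"gripper": 0.0, "xyz": [0.03, 0, 0], "turn": 0},
    {"gripper": 0.0, "xyz": [0, 0, 0], "turn": 0},
    {"gripper": 0.0, "xyz": [0, 0, 0], "turn": 0}
  ]
}}

```text
time: 26.42
eef_pos: [628.4, 227.0, 187.3]
tool_rot: [-0.483, 0.517, -0.483, -0.516]
ft_force: [0.1, -0.3, -3.4]
width: 10.7
```

```bash
python3 - <<'E'
from plan import *
plan([627.4,226.2,141.6],.068)
E
```

```text
p [628.4 227.  187.3] yaw -3.074 tilt [ 0.001 -0.    -1.   ] q [ 0.58  0.51  0.32  0.   -1.38 -0.51] F [ 0.1 -0.3 -3.4] w 10.7 t 26.43
turn deg (about tool x=down) -0.04 shift x,y,z [45.7, 1.0, -0.8] y [-0.998 -0.068 -0.   ] z [-0.068  0.998  0.   ] tip 25.0
```

Request:
{"fn": "jog_arm", "kwargs": {
  "increments": [
    {"gripper": 0.0, "xyz": [0.007, 0.001, -0.001], "turn": 0},
    {"gripper": 0.0, "xyz": [0.007, 0, 0], "turn": 0},
    {"gripper": 0.0, "xyz": [0, 0, 0], "turn": 0}
  ]
}}

```text
time: 26.8
eef_pos: [626.6, 225.6, 171.4]
tool_rot: [0.482, -0.516, 0.484, 0.517]
ft_force: [0.4, -0.7, -4.4]
width: 10.7
```

Request:
{"fn": "jog_arm", "kwargs": {
  "increments": [
    {"gripper": 0.0, "xyz": [0.003, 0, 0], "turn": 0},
    {"gripper": 0.0, "xyz": [0.003, 0, 0], "turn": 0},
    {"gripper": 0.0, "xyz": [0, 0, 0], "turn": 0}
  ]
}}

```text
time: 27.18
eef_pos: [626.9, 225.8, 165.9]
tool_rot: [0.483, -0.516, 0.483, 0.517]
ft_force: [1.0, 0.6, -4.4]
width: 10.9
```

Request:
{"fn": "jog_arm", "kwargs": {
  "increments": [
    {"gripper": 0.0, "xyz": [0.003, 0, 0], "turn": 0},
    {"gripper": 0.0, "xyz": [0, 0, 0], "turn": 0}
  ]
}}

```text
time: 27.42
eef_pos: [626.9, 225.8, 162.9]
tool_rot: [0.483, -0.516, 0.483, 0.517]
ft_force: [0.0, 0.3, -4.1]
width: 10.9
```

The pins have entered with no resistance. I'll continue.

Request:
{"fn": "jog_arm", "kwargs": {
  "increments": [
    {"gripper": 0.0, "xyz": [0.003, 0, 0], "turn": 0},
    {"gripper": 0.0, "xyz": [0.003, 0, 0], "turn": 0},
    {"gripper": 0.0, "xyz": [0.003, 0, 0], "turn": 0}
  ]
}}

```text
time: 27.8
eef_pos: [627.0, 225.8, 154.0]
tool_rot: [0.483, -0.516, 0.483, 0.517]
ft_force: [-0.4, 0.1, -3.7]
width: 10.6
```

Request:
{"fn": "jog_arm", "kwargs": {
  "increments": [
    {"gripper": 0.0, "xyz": [0.003, 0, 0], "turn": 0},
    {"gripper": 0.0, "xyz": [0.003, 0, 0], "turn": 0}
  ]
}}

```text
time: 28.05
eef_pos: [627.0, 225.9, 148.0]
tool_rot: [0.483, -0.516, 0.483, 0.516]
ft_force: [-0.2, -0.2, -4.5]
width: 10.7
```

Request:
{"fn": "jog_arm", "kwargs": {
  "increments": [
    {"gripper": 0.0, "xyz": [0.002, 0, 0], "turn": 0},
    {"gripper": 0.0, "xyz": [0.002, 0, 0], "turn": 0}
  ]
}}

```text
time: 28.3
eef_pos: [627.0, 225.8, 144.2]
tool_rot: [-0.483, 0.517, -0.483, -0.516]
ft_force: [-0.0, 0.2, -4.0]
width: 11.1
```

Request:
{"fn": "jog_arm", "kwargs": {
  "increments": [
    {"gripper": 0.0, "xyz": [0.002, 0, 0], "turn": 0},
    {"gripper": 0.0, "xyz": [0, 0, 0], "turn": 0}
  ]
}}

```text
time: 28.55
eef_pos: [626.9, 225.8, 142.1]
tool_rot: [0.483, -0.516, 0.483, 0.517]
ft_force: [0.1, 0.4, -3.7]
width: 10.5
```

Request:
{"fn": "jog_arm", "kwargs": {
  "increments": [
    {"gripper": 0.0, "xyz": [0.0015, 0, 0], "turn": 0},
    {"gripper": 0.0, "xyz": [0, 0, 0], "turn": 0}
  ]
}}

```text
time: 28.8
eef_pos: [627.3, 225.9, 141.6]
tool_rot: [-0.483, 0.517, -0.483, -0.516]
ft_force: [-1.6, -0.3, -0.0]
width: 10.9
```

Request:
{"fn": "jog_arm", "kwargs": {
  "increments": [
    {"gripper": 0.0, "xyz": [0.0015, 0, 0], "turn": 0},
    {"gripper": 0.0, "xyz": [0, 0, 0], "turn": 0}
  ]
}}

```text
time: 29.05
eef_pos: [627.3, 225.9, 141.5]
tool_rot: [-0.483, 0.517, -0.482, -0.516]
ft_force: [-4.4, -0.7, 6.0]
width: 11.0
```

It seated at TCP 141.6, exactly +75.0 mm, and the weight has been taken off. I'll release and retreat.

Request:
{"fn": "jog_arm", "kwargs": {
  "increments": [
    {"gripper": 0.0, "xyz": [-0.0015, 0, 0], "turn": 0},
    {"gripper": 0.03, "xyz": [0, 0, 0], "turn": 0},
    {"gripper": 0.06, "xyz": [0, 0, 0], "turn": 0},
    {"gripper": 0.06, "xyz": [0, 0, 0], "turn": 0},
    {"gripper": 0.06, "xyz": [0, 0, 0], "turn": 0},
    {"gripper": 0.06, "xyz": [-0.02, 0, 0], "turn": 0},
    {"gripper": 0.06, "xyz": [-0.04, 0, 0], "turn": 0},
    {"gripper": 0.06, "xyz": [-0.05, 0, 0], "turn": 0},
    {"gripper": 0.06, "xyz": [0, 0, -0.05], "turn": 0},
    {"gripper": 0.06, "xyz": [0, 0, -0.05], "turn": 0},
    {"gripper": 0.06, "xyz": [0, 0, -0.05], "turn": 0},
    {"gripper": 0.06, "xyz": [0, 0, -0.05], "turn": 0},
    {"gripper": 0.06, "xyz": [0, 0, -0.05], "turn": 0},
    {"gripper": 0.06, "xyz": [0, 0, -0.05], "turn": 0},
    {"gripper": 0.06, "xyz": [0, 0, 0], "turn": 0},
    {"gripper": 0.06, "xyz": [0, 0, 0], "turn": 0}
  ]
}}

```text
time: 31.05
eef_pos: [647.1, -73.5, 250.7]
tool_rot: [0.483, -0.516, 0.483, 0.516]
ft_force: [0.2, 0.8, 0.3]
width: 60.2
```

```bash
python3 - <<'E'
from plan import *
w=ctrl.snapshot('top');s=ctrl.snapshot('scene')
a=w['image'][180:290,170:300]; b=s['image'][150:270,290:450]
c=np.zeros((400,800,3),np.uint8)
c[:338,:400]=cv2.resize(cv2.convertScaleAbs(a,alpha=1.2,beta=10),(400,338),interpolation=cv2.INTER_CUBIC)
c[:300,400:]=cv2.resize(b,(400,300),interpolation=cv2.INTER_CUBIC)
for p in (proj(w,pose(STOP,TS,[(x,y,95) for x in(-70,70) for y in(-90,90)]+[(x,y,95) for x in(-55,55) for y in(-75,75)]))-[170,180])*400/130:
    cv2.circle(c,tuple(int(k) for k in p),3,(255,0,255),1)
cv2.imwrite('pics/f.png',c)
E
```

```text
(no output)
```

View pics/f.png

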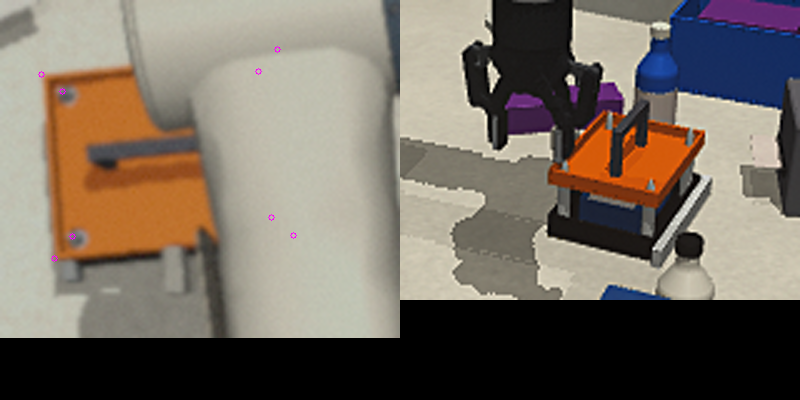

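The tier tray sits level on the posts with pins showing through the holes, the base tray is against the bars, and the gripper is clear. I'll hand in.

```bash
python3 -c "
from station import ctrl
print(ctrl.close_job())"
```

```text
the job is handed in; nothing more can be done
None
```

The job is handed in: the base tray is home in the corner stop and the tier tray rests on its posts. No verdict came back, so what follows is from my own checks. The clock read about 31 s.

- **Base tray:** I pushed it with the open fingers, first +x to the back bar, then +y to the side bar. Contact came within about 0.5 mm of the expected position on both. A later top view showed it snug and square against both bars.
- **Tier tray, pull:** I drew it out by the tab until its centre was about 96 mm in front of the riser, flat on the counter, and let go.
- **Tier tray, placing:** I took it by the handle and lowered it. The pins went in without resistance, and it seated exactly 75 mm above its starting height, its weight coming off while still held. Then I released it.
- **Final pictures:** The tier tray looks level with the pins showing through its holes, and the gripper is clear. In the last top view the arm hid the right half of the tray. The left-hand rim corners and pins lay about 1 to 3 mm from my model marks.
- **Other goods:** I kept the arm clear of them but did not measure their positions again at the end.

The first move call was refused for its format, so nothing moved. During the y push I saw a small unexplained upward force of about 4 N.

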